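# Hang the suction jar and set the vacuum lever

## Robot

A 6-joint arm with a two-finger parallel gripper is mounted at the origin on a cart in front of the work surface, level with it; the furniture and walls round the work are solid. World frame = base frame: x ahead of the robot, y to its left, z up, the work surface at z = 0. Lengths are in m, angles in degrees, forces in N, time in s.
With the tool pointing down it reaches from about 0.275 to 0.725 m from the base axis. Payload 15.9 kg.
Tool frame: the origin (TCP) lies midway between the tips of the shut fingers; the grasp point (between the pads) lies 19 mm behind it (robot.tcp_to_grasp is the distance from the TCP to the grasp point, in m); z points along the fingers, y is the line along which they close (so a half turn about z gives the same grasp; the last joint's range is limited). The gripper opens to 85 mm and grips with 20 to 120 N. Pads are 22 mm wide; open, the fingers measure 114 mm over their backs; the gripper's body (76 mm by 85 mm) begins 54 mm behind the grasp point. The pads swing forward as they close: fully open they stand 13 mm farther back than shut.
Start: joints at [-69.328, 12.198, -1.971, 75.831, 0, 90], TCP at [0.177, -0.468, 0.2] pointing down, gripper open.
Joint ranges: [-170.91, 170.91], [-42.67, 98.43], [-65.05, 77.54], [-120.47, 116.71], [-90, 82.35], [-180, 180]. Speed limits (degrees/s): [108.29, 108.29, 136.94, 147.25, 180, 180].

## Interface

Orientations are given as [roll, pitch, yaw] about the fixed x, y, z axes, in that order (R = Rz(yaw) Ry(pitch) Rx(roll)).
In Python, from workcell import robot gives the robot as it stands. The module is installed in compiled form; this text tells all that it offers.
- The arm moves only by the tool apply_moves, never from a script. Its argument "steps" is a list that holds one entry, the list of rows, each a list of 7 numbers: the turn, a rotation vector about the tool's x, y, z in rad, then the shift along the tool's x, y, z in m, then the finger opening in m, from 0 to 0.0854. In form: [[[rx, ry, rz, x, y, z, fingers], ...]]. A call has 1 to 20 rows; each row is the pose to reach, as a shift and turn from the pose commanded when the call began, along the tool's axes at that moment; what a row does not reach only later rows make up. A row lasts 1/10 s, in which the tool goes at most 50 mm and 8.59 degrees, less where a joint would pass 70% of its speed; a pose out of reach is approached as far as the arm can. A call with a gripper value outside its range is refused whole. The fingers move at their own pace and stop on an object; "force" is the grip in N (left out, the last holds). Time passes only in rows, so rows that repeat a pose let the fingers close. It gives the time, the measured TCP pose, the force, the opening and the grip force at its end, in the units of the state.
- robot.state(): the state, without advancing time (a new reading comes with each control period).
- robot.capture(name): name is "scene" or "top"; returns a dict with "image" (384x512x3 uint8, red, green, blue), "intrinsics" (3x3 intrinsics, pixels), "camera_from_world" (4x4, takes a point from world to camera coordinates). Camera axes: x right, y up, looking along -z (the intrinsics and any distortion apply to the point x, -y, -z); pixel columns grow to the right and rows downward; lengths in m; the calibration is good to about 2 mm. A picture is of the moment at which its call begins. There is no depth.
- robot.job_done(): hands the job in; it is judged then, once.
The state is a dict: "clock": time; "joints": joint angles; "qvel": joint speeds; "joint_torque": joint torques, N m; "eef_pos": TCP position; "tool_rot": TCP orientation; "contact_force": force on the tool from outside, world axes, zero at the start; "moment": the same for the moment, N m; "finger_gap": opening from 0.0 (shut) to 1.0 (fully open); "finger_force": force on a finger pad.
Only numpy, scipy, OpenCV 4.12 (cv2) and the standard library are available. Lean on these libraries where they do the work, as an engineer would, in place of code of your own. Each camera call takes 0.05 s, during which the arm holds its last target. There are 200 camera calls.

## Task

Get the suction unit ready: lift the lidded jar out of its steel caddy by the top bar of its carrying bail, stand it upright on the free worktop and let go, then take it again across the two sides of the bail (or the lid), so that the bail's opening is free, and hang it by the bail on the unit's hook. Only when the jar hangs there released, move the vacuum lever until it lines up with the small set-point tab on its scale, and let go. Do not shift the tab, tip the jar over or disturb the other things.

Things in the scene. Friction and masses are not known exactly. Their poses are not given: they have to be found in the camera images.
- jar: loose lidded jar, 0.13-0.25 kg; origin centre of underside, z up. Clear round body, white lid 60 mm across, lid top 80 mm up. Rigid white bail on the lid, a square arch in the y-z plane: legs 8 (x) by 6 (y) mm, outer faces at y = -30 and +30 mm; top bar 8 mm thick (x), 8 high, 60 long (y), its top 138 mm up. The opening, passed through along x, is 48 wide and 50 high
- jar_bail (a point): the middle of the underside of the bail's top bar, 130 mm above the jar's underside; axes as the jar's
- caddy: fixed steel caddy holding the jar at the start (same yaw). Origin: centre of underside. Base 84 (x) by 77 (y) mm, 6 thick; two upright side plates 4 mm thick at y = -36.5 and +36.5 mm, 56 long in x, 132 high (no room for fingers outside the bail's legs); lips 22 mm high at x = -39.5 and +39.5 mm
- suction_unit: fixed; origin at its underside, front -x, z up. Foot x -95..30, y -100..100 mm, 12 high. Grey column x 0..30, y 25..85, 176 high; from its front a round steel hook 10 mm thick runs to x = -75 at y = 55, axis 155 mm up, its end turned up at x = -80 (top 178 mm up). White console with lever and scale x -93..23, y -95..-15, 78 high
- hook_seat (a point): top of the hook's straight part, 42 mm in front of the column face, 160 mm above the worktop, where the underside of the bail's top bar should rest; axes as the unit's. The jar's x axis lies along the hook when it hangs
- lever_pivot (a point): the lever's hinge axis, 85 mm above the worktop, axes as the unit's; the hinge axis is the unit's y
- lever_knob (a point): centre of the lever's black knob, a cylinder 18 mm in diameter and 20 mm long along the unit's y, 90 mm from the hinge axis; turns with the lever
- vac_lever (a joint): lever angle in rad, range 0 to 1.74: at 0 the lever leans 0.87 rad from upright toward the robot (unit -x), at 0.87 it is upright, at 1.74 it leans 0.87 rad to the back. It is stiff and stays where it is left
- set_tab_tip (a point): outer end of the small dark set-point tab that rides on the rim of the round aluminium scale beside the lever (at the unit's -y side of it), 62.5 mm from the hinge axis
- set_tab (a joint): angle of the set-point tab about the same axis, read as the lever's: lever and tab are in line when the two joints read the same
- carton_needles: bystander: small white folding carton lying flat, 56x100x36 mm; origin at the centre of its underside
- tape_roll_1: bystander: the smaller roll of surgical tape lying flat, 64 mm across, 12 mm high; origin at the centre of its underside
- vial_blue_0: bystander: injection vial with blue cap, 25 mm across, 53 mm tall, standing left of the suction unit; origin at the centre of its underside
- vial_blue_2: bystander: a second such vial, standing at the right; origin at the centre of its underside
- oximeter: bystander: finger clip oximeter, 34x58x31 mm; origin at the centre of its underside
- syringe_5: bystander: plastic syringe lying near the front edge, 17x145x26 mm; origin at the centre of its underside
There are look-alikes about, which are no part of the job. Leave any red look-alike of the jar alone.

How it is judged (in metres and radians):
On the way, in this order (a step that is already met when the one before it is completed fails the run):
1. the jar stands upright on the worktop outside the caddy, released, the lever not yet moved (height (world z) of jar below 0.006 m and angle between jar's own z axis and vertical below 0.1 rad and horizontal distance between jar and caddy above 0.085 m and contact force between the fingers and jar below 0.3 N and value of joint vac_lever below 0.3 rad), for 0.2 s.
2. the jar hangs by its bail on the hook, upright and released, the lever not yet moved (distance between jar_bail and hook_seat below 0.032 m and contact force between jar and suction_unit above 0.4 N and angle between jar's own z axis and vertical below 0.2 rad and height (world z) of jar above 0.015 m and contact force between the fingers and jar below 0.3 N and value of joint vac_lever below 0.3 rad), for 0.3 s.
At the end, for the whole second after the job is handed in: The jar hangs at rest by its bail on the hook (middle of the bail's underside within 32 mm of the hook seat, jar within 0.2 rad of upright, its underside more than 15 mm above the worktop, weight on the unit), released; the lever is at rest within 0.09 rad of the set-point tab (distance between jar_bail and hook_seat below 0.032 m and contact force between jar and suction_unit above 0.4 N and angle between jar's own z axis and vertical below 0.2 rad and height (world z) of jar above 0.015 m and contact force between the fingers and jar below 0.3 N and linear speed of jar below 0.05 m/s and angle between the z axis of lever_knob and the z axis of set_tab_tip, either way round below 0.09 rad and velocity of joint vac_lever between -0.05 and 0.05 rad/s); the robot touches nothing.
It fails at once if the jar is tipped over (more than 0.7 rad) (angle between jar's own z axis and vertical above 0.7 rad).
It fails at once if the set-point tab is shifted by more than 5 mm (distance of set_tab_tip from where it was at the start of the episode above 0.005 m).
It fails at once if a bystander is shifted by more than 30 mm (distance of any of carton_needles, tape_roll_1, vial_blue_0, vial_blue_2, oximeter, syringe_5 from where it was at the start of the episode above 0.03 m).
It also fails if it takes over 69 s, if anything falls off the work surface, if the arm or the gripper's body presses on something with over 40 N, if the wrist force passes 120 N, or if a joint passes its speed limit or range.

## Working session

There is one attempt and no reset: what is moved stays moved. The work goes in short steps, Python scripts to look and compute and a tool call to move; the robot and the scene stay as the last step left them, time stands still between calls to the robot, and variables do not carry over. Pictures are saved under pics/ and viewed, at most 11 in all, crops included, and the job is handed in when it is done.

Besides the shell and the picture viewer there is one more tool, called after "Call:" as a command line: name --argument value ..., lists and objects as JSON in quotes. apply_moves: Moves the arm, as the interface text tells. Its arguments: {"type":"object","properties":{"steps":{"type":"array"},"force":{"type":"number"}},"required":["steps"]}

```bash
mkdir -p pics; cat > h.py <<'E'
import numpy as np, cv2
from workcell import robot
def cap(name,fn=None):
    c=robot.capture(name)
    if fn: cv2.imwrite('pics/'+fn,c['image'][:,:,::-1]); np.savez('pics/'+fn[:-4]+'.npz',**{k:np.array(v) for k,v in c.items()})
    return c
def ld(fn): return dict(np.load('pics/'+fn+'.npz'))
def ray(c,u,v):
    K=np.array(c['intrinsics']);T=np.array(c['camera_from_world'])
    d=np.linalg.inv(K)@[u,v,1]; d=np.array([d[0],-d[1],-d[2]])
    R=T[:3,:3]; return -R.T@T[:3,3], R.T@d/np.linalg.norm(d)
def onz(c,u,v,z):
    o,d=ray(c,u,v); return o+d*(z-o[2])/d[2]
def proj(c,p):
    K=np.array(c['intrinsics']);T=np.array(c['camera_from_world'])
    q=T[:3,:3]@p+T[:3,3]; w=K@[q[0],-q[1],-q[2]]; return w[:2]/w[2]
def tri(rs):
    A=0;b=0
    for o,d in rs:
        P=np.eye(3)-np.outer(d,d);A=A+P;b=b+P@o
    return np.linalg.solve(A,b)
E
python3 - <<'E'
from h import *
for n in('scene','top'):
    c=cap(n,n+'0.png'); o,d=ray(c,256,192); print(n,c['intrinsics'],o.round(3),d.round(3),[k for k in c])
print(robot.state())
for n in('scene','top'):
    im=cv2.imread(f'pics/{n}0.png'); cv2.imwrite(f'pics/{n}0b.png',cv2.resize(im,(800,600),interpolation=cv2.INTER_CUBIC))
E
```

```text
scene [[487.20919954   0.         261.54510867]
 [  0.         487.20919954 192.72245204]
 [  0.           0.           1.        ]] [ 0.04  -0.799  1.111] [ 0.332  0.566 -0.754] ['image', 'intrinsics', 'camera_from_world']
top [[365.09616199   0.         255.20138991]
 [  0.         365.09616199 192.11523042]
 [  0.           0.           1.        ]] [ 0.378 -0.017  1.044] [ 0.134 -0.026 -0.991] ['image', 'intrinsics', 'camera_from_world']
{'clock': 0.1, 'joints': array([-6.93289657e+01,  1.22228485e+01, -2.00254919e+00,  7.58311894e+01,
        1.72560508e-04,  8.99995011e+01]), 'qvel': array([ 0.02014443,  0.01738343,  0.10265085, -0.05666889,  0.02403768,
        0.03486934]), 'joint_torque': array([-5.41696470e-03, -6.87250400e+01,  4.87803662e+01,  1.21102863e-02,
       -1.26102705e-04,  1.85009554e-05]), 'eef_pos': array([ 0.17638864, -0.46751068,  0.19987264]), 'tool_rot': array([-1.79943413e+02, -1.73053170e-04,  2.06715330e+01]), 'contact_force': array([0.35794796, 0.03567147, 0.11735248]), 'moment': array([ 0.0042724 ,  0.01614484, -0.0306066 ]), 'finger_force': 0.0, 'finger_gap': 1.005019509932181}
```

View pics/scene0b.png

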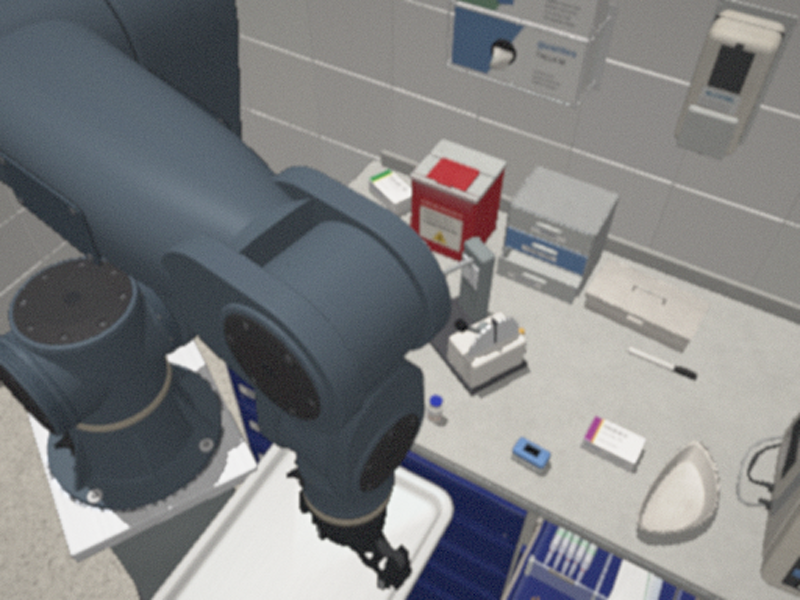

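View pics/top0b.png

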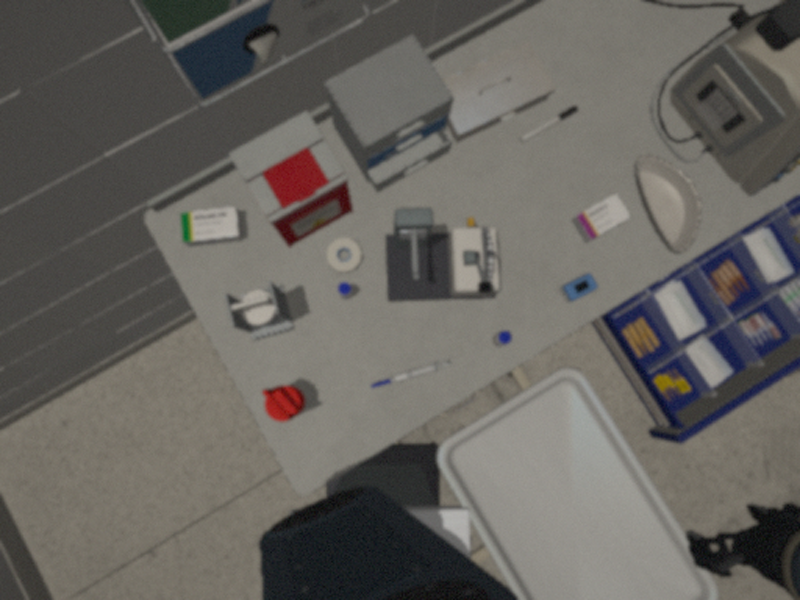

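The scene view has the arm hiding the caddy. It shows the unit's console at about (487,350). The top view (800-px scale) shows the caddy and jar at (258,308), the red look-alike at (284,402), the unit's foot at 387–498 × 225–300, and the lever knob at (485,287). I'll zoom in on the top view.

```bash
python3 - <<'E'
from h import *
c=ld('top0'); im=c['image'][125:265,135:335,::-1]
cv2.imwrite('pics/t0crop.png',cv2.resize(im,(800,560),interpolation=cv2.INTER_CUBIC))
for n,u,v,z in [('caddy lidc',258,308,.086),('red',284,402,.08),('knob',485,287,.15),('foot bl',387,300,.012),('foot br',498,298,.012),('colTop',413,215,.176),('vial0',345,289,.053),('vial2',504,338,.053),('tape',344,255,.012),('syr',410,373,.01),('carton',210,225,.036),('oxi',580,287,.03)]:
    print(n,onz(c,u*.64,v*.64,z).round(3))
E
```

```text
caddy lidc [0.498 0.197 0.086]
red [0.341 0.153 0.08 ]
knob [ 0.519 -0.176  0.15 ]
foot bl [ 0.519 -0.02   0.012]
foot br [ 0.52  -0.224  0.012]
colTop [ 0.63  -0.062  0.176]
vial0 [0.533 0.053 0.053]
vial2 [ 0.443 -0.224  0.053]
tape [0.603 0.058 0.012]
syr [ 0.386 -0.06   0.01 ]
carton [0.656 0.297 0.036]
oxi [ 0.535 -0.37   0.03 ]
```

View pics/t0crop.png

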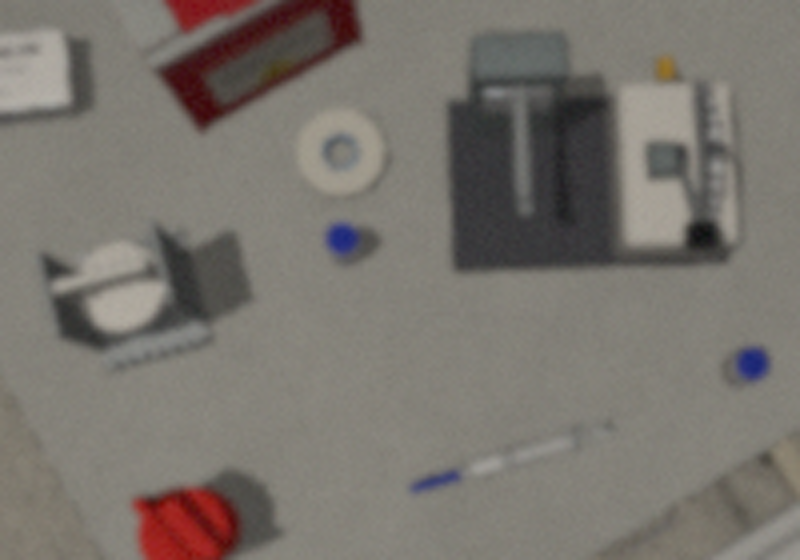

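The crop (4x, offset 135,125) shows:
- **Jar:** the bail bar runs from (53,287) to (160,270), with the lid centred near (124,287).
- **Unit:** the hook runs from (518,90) to (526,215). The foot's front corners are at (456,270) and (727,262), and the knob is at (702,233).
- **Surroundings:** the vials are at (342,238) and (752,364), and the syringe at 412–615 × 425–490.

I'll move the arm to the left to clear the scene view.

```bash
cat >> h.py <<'E'
from scipy.spatial.transform import Rotation as Ro
def rel(p,yaw,extra=None):
    s=robot.state(); R=Ro.from_euler('xyz',s['tool_rot'],degrees=True)
    T=Ro.from_euler('xyz',[180,0,yaw],degrees=True)
    print('clock',round(s['clock'],2),'at',s['eef_pos'].round(4),s['tool_rot'].round(2),'rot',(R.inv()*T).as_rotvec().round(3),'shift',R.inv().apply(np.array(p)-s['eef_pos']).round(4))
E
python3 - <<'E'
from h import *
c=ld('top0'); q=lambda u,v,z: onz(c,135+u/4-.375,125+v/4-.375,z).round(4)
a,b=q(53,287,.144),q(160,270,.144); print('bar',a,b,(a+b)/2,np.linalg.norm(a-b), 'lid',q(124,287,.086))
fl,fr,bl=q(456,270,.012),q(727,262,.012),q(448,100,.012); print('foot',fl,fr,bl)
print('hook',q(519,95,.155),q(526,215,.155),'syr',q(412,490,.01),q(615,425,.01),'knob',q(702,233,.15))
rel([.42,.30,.32],90)
E
```

```text
bar [0.4929 0.2264 0.144 ] [0.5027 0.1608 0.144 ] [0.4978 0.1936 0.144 ] 0.06632797298274687 lid [0.4997 0.1957 0.086 ]
foot [ 0.5182 -0.0231  0.012 ] [ 0.5215 -0.2173  0.012 ] [ 0.6425 -0.019   0.012 ]
hook [ 0.6087 -0.0632  0.155 ] [ 0.5325 -0.066   0.155 ] syr [0.3636 0.0097 0.01  ] [ 0.4066 -0.1339  0.01  ] knob [ 0.5207 -0.1756  0.15  ]
clock 0.1 at [ 0.1764 -0.4675  0.1999] [-179.94   -0.     20.67] rot [-1.00e-03 -1.00e-03 -1.21e+00] shift [ 0.4989 -0.6322 -0.1195]
```

Call:
apply_moves --steps '[[[0,0,-0.1,0.02,-0.025,-0.1,0.085],[0,0,-0.2,0.05,-0.06,-0.12,0.085],[0,0,-1.36,0.499,-0.632,-0.12,0.085],[0,0,-1.36,0.499,-0.632,-0.12,0.085],[0,0,-1.36,0.499,-0.632,-0.12,0.085],[0,0,-1.36,0.499,-0.632,-0.12,0.085],[0,0,-1.36,0.499,-0.632,-0.12,0.085],[0,0,-1.36,0.499,-0.632,-0.12,0.085],[0,0,-1.36,0.499,-0.632,-0.12,0.085],[0,0,-1.36,0.499,-0.632,-0.12,0.085],[0,0,-1.36,0.499,-0.632,-0.12,0.085],[0,0,-1.36,0.499,-0.632,-0.12,0.085],[0,0,-1.36,0.499,-0.632,-0.12,0.085],[0,0,-1.36,0.499,-0.632,-0.12,0.085],[0,0,-1.36,0.499,-0.632,-0.12,0.085],[0,0,-1.36,0.499,-0.632,-0.12,0.085],[0,0,-1.36,0.499,-0.632,-0.12,0.085],[0,0,-1.36,0.499,-0.632,-0.12,0.085]]]'

```text
clock: 1.9
eef_pos: [0.4202, 0.302, 0.32]
tool_rot: [-180.0, 0.0, 98.6]
contact_force: [1.9, -0.8, 1.4]
finger_gap: 1.0
finger_force: 0.0
```

```bash
python3 - <<'E'
from h import *
c=cap('scene','s1.png'); s=robot.state(); print(s['eef_pos'],s['tool_rot'],s['joints'].round(1),s['qvel'].round(1))
for n,p in [('jar',[.499,.195,.1]),('hook',[.57,-.065,.16]),('knob',[.52,-.176,.15])]: print(n,proj(c,np.array(p)))
u=c['image'][:,:,::-1]
a=proj(c,np.array([.499,.195,.1])).astype(int); b=proj(c,np.array([.56,-.12,.12])).astype(int)
ims=[cv2.resize(u[max(y-37,0):y+38,max(x-50,0):x+50],(800,600) if 0 else (400,300),interpolation=cv2.INTER_CUBIC) for x,y in (a,b)]
print(a,b); cv2.imwrite('pics/s1b.png',np.hstack([cv2.resize(i,(400,300)) for i in ims]))
E
```

```text
[0.42131991 0.30685716 0.31789557] [-1.79840508e+02 -1.46041231e-02  9.87384402e+01] [3.600e+01 1.610e+01 2.020e+01 9.420e+01 1.000e-01 1.173e+02] [-4.1 -3.2 -7.  -3.  -0.4 -6.1]
jar [221.27578292 139.33147936]
hook [288.15169454 171.57346369]
knob [294.73389608 208.94691822]
[221 139] [295 196]
```

View pics/s1b.png

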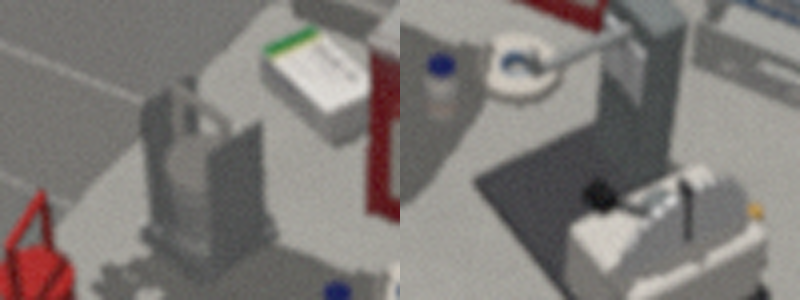

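The scene crop (4x) shows the caddy with the jar's bail bar from about (175,88) to (228,128) in the left half. In the right half are the hook from (530,65) to (625,28), the knob at (600,195) and the dark set tab at x≈687, y 180–240.

```bash
python3 - <<'E'
from h import *
t=ld('top0'); s=ld('s1')
L=lambda u,v: ray(s,171+u/4-.375,102+v/4-.375)
R=lambda u,v: ray(s,245+(u-400)/4-.375,159+v/4-.375)
Tp=lambda u,v: ray(t,135+u/4-.375,125+v/4-.375)
for n,a,b in [('bar mid',L(202,107),Tp(106,278)),('knob',R(600,195),Tp(702,233)),('hook end',R(531,64),Tp(526,213)),('vial0',R(440,66),Tp(342,236))]:
    p=tri([a,b]); print(n,p.round(4),'gap',abs(np.dot(np.cross(a[1],b[1])/np.linalg.norm(np.cross(a[1],b[1])),a[0]-b[0])).round(4))
# crops for tab
a=cv2.resize(t['image'][138:198,285:325,::-1],(400,600),interpolation=cv2.INTER_CUBIC)
b=cv2.resize(s['image'][182:242,295:335,::-1],(400,600),interpolation=cv2.INTER_CUBIC)
cv2.imwrite('pics/tab.png',cv2.convertScaleAbs(np.hstack([a,b]),alpha=1.5))
rel([.499,.195,.23],98.5)
E
```

```text
bar mid [0.4989 0.1933 0.1452] gap 0.002
knob [ 0.52   -0.1748  0.155 ] gap 0.0001
hook end [ 0.5331 -0.066   0.1679] gap 0.0033
vial0 [0.5366 0.0554 0.0516] gap 0.0017
clock 1.95 at [0.4213 0.3069 0.3179] [-1.7984e+02 -1.0000e-02  9.8740e+01] rot [-0.003 -0.     0.004] shift [-0.1224  0.06    0.0877]
```

View pics/tab.png

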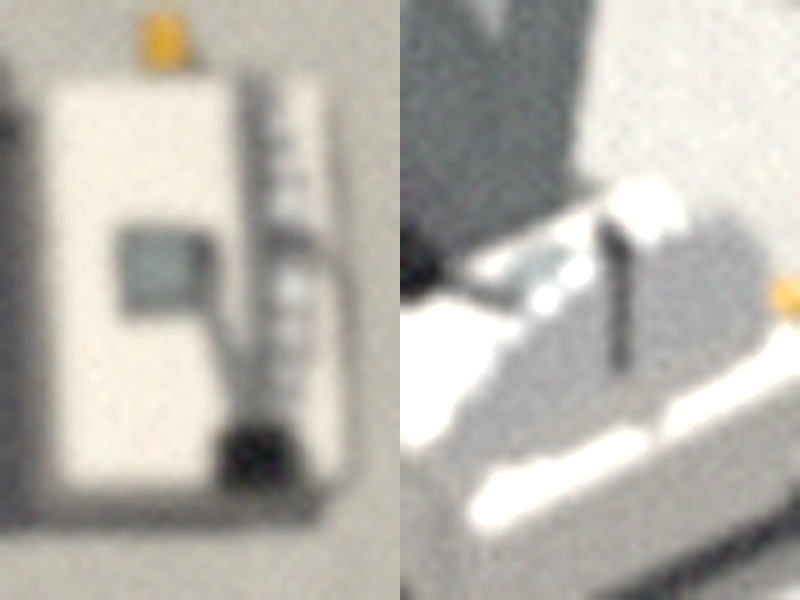

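The tab shows in the top crop at (285,240) and in the scene crop as a stripe from (617,240) to (620,370). I'll grasp first and work out the lever later.

Call:
apply_moves --steps '[[[0,0,0,-0.06,0.03,0.04,0.085],[0,0,0,-0.09,0.045,0.06,0.085],[0,0,0,-0.122,0.06,0.088,0.085],[0,0,0,-0.122,0.06,0.088,0.085],[0,0,0,-0.122,0.06,0.088,0.085],[0,0,0,-0.122,0.06,0.088,0.085],[0,0,0,-0.122,0.06,0.088,0.085]]]'

```text
clock: 2.65
eef_pos: [0.4977, 0.1892, 0.2334]
tool_rot: [179.9, -0.0, 98.7]
contact_force: [-0.1, 0.9, -0.4]
finger_gap: 0.998
finger_force: 0.0
```

```bash
python3 - <<'E'
from h import *
rel([.499,.1945,.121],98.5)
t=ld('top0'); s=ld('s1')
T=lambda u,v: ray(t,285+u/10-.45,138+v/10-.45)
S=lambda u,v: ray(s,295+(u-400)/10-.45,182+v/10-.45)
def atz(r,z): o,d=r; return (o+d*(z-o[2])/d[2]).round(4)
def aty(r,y): o,d=r; return (o+d*(y-o[1])/d[1]).round(4)
print('hub',atz(T(165,270),.095),'tab',atz(T(285,240),.147),'tabtri',tri([T(285,240),S(608,225)]).round(4),tri([T(320,240),S(622,245)]).round(4))
for y in(-.185,-.19,-.195,-.2): print(y,aty(S(620,242),y),aty(S(620,370),y))
print('knob tri',tri([T(258,455),S(410,265)]).round(4))
E
```

```text
clock 2.65 at [0.4977 0.1892 0.2334] [ 1.7991e+02 -3.0000e-02  9.8660e+01] rot [ 0.001 -0.001  0.003] shift [0.005  0.0019 0.1124]
hub [ 0.5791 -0.163   0.095 ] tab [ 0.5755 -0.1855  0.147 ] tabtri [ 0.5763 -0.186   0.1461] [ 0.5754 -0.1943  0.1476]
-0.185 [ 0.583  -0.185   0.1344] [ 0.5901 -0.185   0.0758]
-0.19 [ 0.5786 -0.19    0.1424] [ 0.5857 -0.19    0.0842]
-0.195 [ 0.5741 -0.195   0.1503] [ 0.5812 -0.195   0.0926]
-0.2 [ 0.5697 -0.2     0.1583] [ 0.5767 -0.2     0.101 ]
knob tri [ 0.5209 -0.1761  0.1528]
```

Call:
apply_moves --steps '[[[0,0,0,0.005,0.002,0.04,0.085],[0,0,0,0.005,0.002,0.08,0.085],[0,0,0,0.005,0.002,0.1,0.085],[0,0,0,0.005,0.002,0.112,0.085],[0,0,0,0.005,0.002,0.112,0.085],[0,0,0,0.005,0.002,0.112,0.085],[0,0,0,0.005,0.002,0.112,0.04],[0,0,0,0.005,0.002,0.112,0.02],[0,0,0,0.005,0.002,0.112,0.0],[0,0,0,0.005,0.002,0.112,0.0],[0,0,0,0.005,0.002,0.112,0.0],[0,0,0,0.005,0.002,0.112,0.0],[0,0,0,0.005,0.002,0.112,0.0],[0,0,0,0.005,0.002,0.112,0.0]]]' --force 40

```text
clock: 4.05
eef_pos: [0.499, 0.1932, 0.1203]
tool_rot: [-180.0, 0.0, 98.6]
contact_force: [-0.4, -0.0, -0.8]
finger_gap: 0.002
finger_force: 0.0
```

```bash
python3 - <<'E'
from h import *
s=robot.state(); print(s['eef_pos'],s['finger_gap'],s['finger_force'],s['contact_force'])
E
```

```text
[0.49903575 0.19323089 0.12028759] 0.0023163849964688375 0.0 [-0.36939092 -0.04593484 -0.77701163]
```

```bash
python3 - <<'E'
from h import *
t=cap('top','t2.png'); s=cap('scene','s2.png')
p=np.array([.499,.195,.12]); o=[]
for c in(t,s):
    x,y=proj(c,p).astype(int); print(x,y); i=c['image'][max(y-35,0):y+40,x-25:x+25,::-1]; o.append(cv2.resize(i,(400,600),interpolation=cv2.INTER_CUBIC))
cv2.imwrite('pics/g2.png',cv2.convertScaleAbs(np.hstack(o),alpha=1.5))
E
```

```text
162 195
220 134
```

View pics/g2.png

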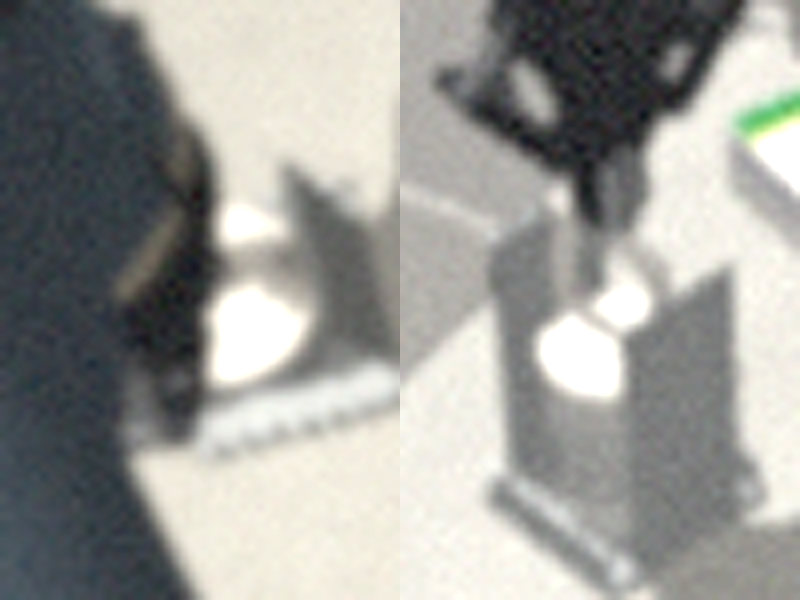

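The picture shows the bail unmoved and the fingertips at the expected place, about (590,280), on either side of the bar. The gap reads shut, though. A small test lift should tell whether the jar is held.

Call:
apply_moves --steps '[[[0,0,0,0,0,-0.004,0.0],[0,0,0,0,0,-0.008,0.0],[0,0,0,0,0,-0.012,0.0],[0,0,0,0,0,-0.016,0.0],[0,0,0,0,0,-0.02,0.0],[0,0,0,0,0,-0.02,0.0]]]'

```text
clock: 4.75
eef_pos: [0.4994, 0.1934, 0.141]
tool_rot: [179.9, -0.0, 98.6]
contact_force: [-0.6, 1.1, 0.1]
finger_gap: 0.0
finger_force: 0.0
```

```bash
python3 - <<'E'
from h import *
s=robot.state(); print(s['eef_pos'],s['finger_gap'],s['finger_force'],s['contact_force'])
s=cap('scene','s3.png')
o=[]
for c in(ld('s2'),s):
    o.append(cv2.resize(c['image'][99:174,195:245,::-1],(400,600),interpolation=cv2.INTER_CUBIC))
cv2.imwrite('pics/g3.png',cv2.convertScaleAbs(np.hstack(o),alpha=1.3))
E
```

```text
[0.49938685 0.19338241 0.1409808 ] 0.0003151818773447486 0.0 [-0.55379313  1.05039526  0.08974484]
```

View pics/g3.png

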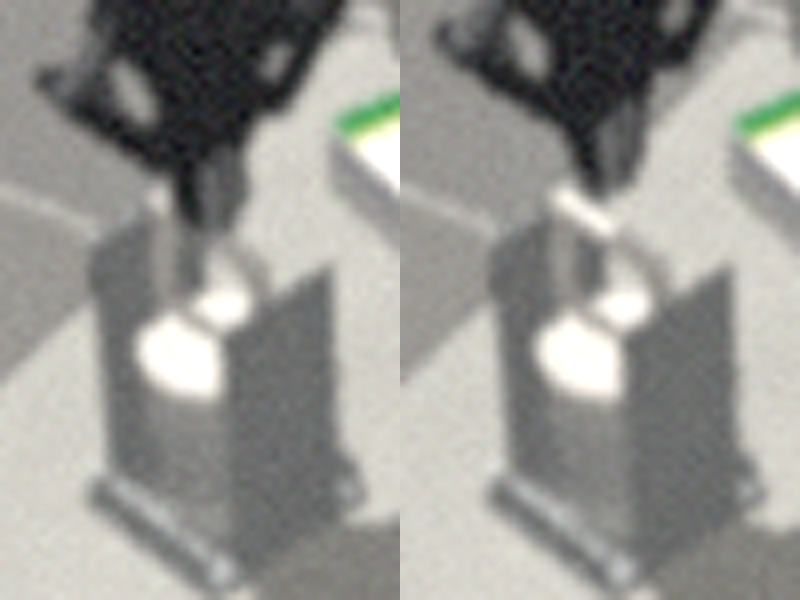

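The jar was not held. The bar sits where it was, from (560,195) to (660,270), and the fingertip ends above it at about (605,195). I'll check numerically where the tip is against the reported TCP.

```bash
python3 - <<'E'
from h import *
a=ld('s1');s=ld('s3');s2=ld('s2')
p=np.array([.4994,.1934,.141])
print('TCP proj',proj(s,p),proj(s,p+[.02,0,0]),proj(s,p+[0,.02,0]),proj(s,p+[0,0,.02]),'bar',proj(s,np.array([.499,.194,.14])))
g=lambda c:c['image'].astype(int).sum(2)//3
print('s1');print(g(a)[114:140,211:233]);print('s2');print(g(s2)[114:140,211:233]);print('s3');print(g(s)[114:140,211:233])
E
```

```text
TCP proj [220.99321587 129.40479004] [226.97410915 127.19791612] [217.92231559 125.49641678] [220.66957503 124.27045161] bar [220.7963353  129.58489116]
s1
[[113 117 114 117 113 114 116 116 116 115 117 111 116 116 119 120 130 146
  160 160 157 158]
 [116 116 120 118 115 116 118 115 117 115 115 113 114 119 127 140 147 154
  158 163 162 161]
 [115 117 115 114 113 114 115 116 116 116 113 118 118 132 144 153 158 160
  160 159 156 158]
 [113 117 115 116 114 115 112 114 114 118 117 116 126 143 150 160 157 158
  160 157 158 155]
 [113 116 113 115 117 114 117 116 117 113 119 130 143 153 155 158 157 156
  158 161 159 157]
 [115 117 115 113 114 116 119 115 116 117 125 143 157 159 161 154 161 157
  159 158 155 152]
 [116 117 115 119 118 113 114 110 115 121 133 152 157 160 160 155 156 156
  156 159 155 155]
 [117 112 113 114 110 107  97  93 101 123 147 158 159 162 156 154 157 157
  156 154 152 157]
 [114 114 120 117 108 100  93  85  95 121 149 158 158 154 156 158 158 155
  151 159 157 155]
 [112 111 111 116 116 109  98  87  94 128 152 161 158 160 157 157 157 156
  155 158 159 160]
 [106 100 101 
[... 5618 characters left out ...]
6 151 149 131 124 117 126 138
  155 167 162 158]
 [ 81  85  90 107 114 103  89  81  83 108 143 160 157 151 131 114 118 130
  152 161 154 139]
 [ 81  83  91 101 111 106  93  85  89 111 146 167 169 161 143 118 111 127
  145 154 136 111]
 [ 82  85  88 102 110 108 102  95 112 135 165 181 181 180 164 130 112 115
  128 125 111  92]
 [ 78  83  84  96 106 112 113 117 143 174 191 201 200 197 181 139 107 108
  103  98  92  83]
 [ 80  81  87 101 122 130 124 135 157 183 198 201 204 200 180 137 101  93
   89  88  84  86]
 [ 77  89  95 119 145 161 145 136 146 162 185 198 194 185 159 116  98  79
   86  84  85  81]
 [ 80  99 126 149 179 190 176 153 144 138 160 173 168 147 124  98  85  84
   79  84  84  83]]
```

The fingertips appear about 28 mm above the reported TCP. I'll go deeper, to TCP z 0.093. That clears the lid at 0.086 even if the TCP reading is right.

Call:
apply_moves --steps '[[[0,0,0,0,0,-0.01,0.085],[0,0,0,0,0,-0.01,0.085],[0,0,0,0,0,-0.01,0.085],[0,0,0,0,0,-0.01,0.085],[0,0,0,0,0,-0.01,0.085],[0,0,0,0,0,-0.01,0.085],[0,0,0,0,0,-0.01,0.085],[0,0,0,0,0,0.01,0.085],[0,0,0,0,0,0.03,0.085],[0,0,0,0,0,0.04,0.085],[0,0,0,0,0,0.048,0.085],[0,0,0,0,0,0.048,0.085],[0,0,0,0,0,0.048,0.04],[0,0,0,0,0,0.048,0.0],[0,0,0,0,0,0.048,0.0],[0,0,0,0,0,0.048,0.0],[0,0,0,0,0,0.048,0.0],[0,0,0,0,0,0.048,0.0],[0,0,0,0,0,0.048,0.0],[0,0,0,0,0,0.048,0.0]]]' --force 40

```text
clock: 6.8
eef_pos: [0.4992, 0.1932, 0.0925]
tool_rot: [180.0, 0.0, 98.6]
contact_force: [0.6, -0.4, 2.8]
finger_gap: 0.083
finger_force: 40.2
```

```bash
python3 - <<'E'
from h import *
s=robot.state(); print(s['eef_pos'],s['finger_gap'],s['finger_force'],s['contact_force'])
c=cap('scene','s4.png'); print((c['image'].astype(int).sum(2)//3)[118:142:1,212:230])
E
```

```text
[0.49920427 0.19324052 0.09245031] 0.08311750345780783 40.23078382015228 [ 0.56680356 -0.42184546  2.7813647 ]
[[105  74  36  22  23  34  32  33  29  37  32  25  37  34  22  31  31  36]
 [113  80  47  37  37  33  18  34  26  27  31  33  20  32  31  28  42  47]
 [112 102  66  31  31  35  27  27  31  36  27  25  30  32  35  32  68  91]
 [103  99  66  37  39  31  31  32  26  26  28  33  29  22  28  54  98 131]
 [ 75  76  55  34  22  29  24  31  25  27  38  34  34  30  42  83 123 150]
 [ 42  45  38  30  29  31  32  28  34  24  26  29  37  39  55  97 137 162]
 [ 30  28  30  27  38  28  30  31  23  32  26  36  47  53  68 110 151 161]
 [ 23  30  28  31  32  27  27  30  31  24  25  30  58  63  78 113 150 162]
 [ 40  35  29  35  34  33  20  34  43  52  27  37  55  65  77 112 150 159]
 [ 54  46  38  35  26  18  31  47  59  66  51  35  57  71  76 110 149 161]
 [ 67  64  56  48  38  29  37  55  74  79  57  54  53  65  72 114 152 160]
 [ 85  86  79  67  41  33  27  56  82  85  75  78  74  73  79 112 148 161]
 [ 84  91  98  76  40  28  33  55  84  89  93  99  96  91  91 118 153 162]
 [ 85  92  95  80  48  28  26  52  80  91  95 111 115 107 108 135 152 161]
 [ 82  90  94  82  62  40  35  45  77  85  93 111 118 118 123 144 158 164]
 [ 81  90 101  99  83  55  31  49  72  82  86  99 112 119 121 145 160 164]
 [ 83  91  99 107 100  74  43  56  74  88 100 119 122 120 121 142 156 161]
 [ 84  85 102 108 110  97  79  82  90 107 136 150 139 121 121 141 148 142]
 [ 81  87 101 108 112 111 111 126 139 150 170 180 154 126 116 131 131 117]
 [ 89  89 102 120 129 127 132 155 167 185 198 188 158 123 103 103 102  98]
 [ 86  99 118 145 164 154 147 144 161 184 196 190 155 119  99  96  88  87]
 [102 116 147 177 194 188 169 143 136 160 174 164 132 101  85  87  79  84]
 [129 150 175 196 202 202 185 162 141 137 139 124 104  85  81  84  81  83]
 [162 185 197 203 204 200 193 183 173 148 117  98  88  81  88  84  82  86]]
```

Gripped: the gap is about 7 mm and the pad force 40 N. Next I'll lift, carry to about (0.44, 0.07), and turn the jar to the unit's yaw of about 1.6°.

Call:
apply_moves --steps '[[[0,0,0,0,0,-0.01,0.0],[0,0,0,0,0,-0.03,0.0],[0,0,0,0,0,-0.055,0.0],[0,0,0,0,0,-0.08,0.0],[0,0,0,0,0,-0.105,0.0],[0,0,0,0,0,-0.13,0.0],[0,0,0,0,0,-0.15,0.0],[0,0,0,0,0,-0.155,0.0],[0,0,0.01,-0.01,-0.007,-0.155,0.0],[0,0,0.03,-0.03,-0.02,-0.155,0.0],[0,0,0.05,-0.05,-0.034,-0.155,0.0],[0,0,0.075,-0.07,-0.048,-0.155,0.0],[0,0,0.1,-0.09,-0.062,-0.15,0.0],[0,0,0.115,-0.105,-0.072,-0.14,0.0],[0,0,0.12,-0.113,-0.077,-0.125,0.0],[0,0,0.12,-0.113,-0.077,-0.1,0.0],[0,0,0.12,-0.113,-0.077,-0.075,0.0],[0,0,0.12,-0.113,-0.077,-0.055,0.0],[0,0,0.12,-0.113,-0.077,-0.04,0.0],[0,0,0.12,-0.113,-0.077,-0.03,0.0]]]'

```text
clock: 8.85
eef_pos: [0.438, 0.0693, 0.1203]
tool_rot: [-179.8, 0.0, 91.7]
contact_force: [0.1, -0.5, -1.2]
finger_gap: 0.082
finger_force: 39.7
```

```bash
python3 - <<'E'
from h import *
s=robot.state(); print(s['eef_pos'],s['finger_gap'],s['finger_force'],s['contact_force'],s['tool_rot'],s['joints'].round(1))
c=cap('scene','s5.png')
rel([.44,.07,.088],91.6)
E
```

```text
[0.43800793 0.06931704 0.12028001] 0.08220703930796452 39.68824803829193 [ 0.10085382 -0.46307846 -1.19300439] [-1.79844353e+02  2.33566883e-02  9.16803114e+01] [  9.    7.6 -19.3  63.3  -0.   97.3]
clock 8.9 at [0.4378 0.0694 0.1195] [-1.7979e+02  3.0000e-02  9.1690e+01] rot [-0.004  0.     0.002] shift [0.0006 0.0024 0.0315]
```

Call:
apply_moves --steps '[[[0,0,0,0,0,0.012,0.0],[0,0,0,0,0,0.022,0.0],[0,0,0,0,0,0.027,0.0],[0,0,0,0,0,0.03,0.0],[0,0,0,0,0,0.032,0.0],[0,0,0,0,0,0.034,0.0],[0,0,0,0,0,0.034,0.0]]]'

```text
clock: 9.6
eef_pos: [0.4398, 0.07, 0.0883]
tool_rot: [180.0, -0.0, 91.7]
contact_force: [-0.1, -0.5, -0.7]
finger_gap: 0.082
finger_force: 39.7
```

```bash
python3 - <<'E'
from h import *
s=robot.state(); print(s['eef_pos'],s['finger_gap'],s['finger_force'],s['contact_force'])
E
```

```text
[0.43984891 0.07001508 0.08830365] 0.08211011382551073 39.689685702323914 [-0.05016672 -0.52838242 -0.73335253]
```

Call:
apply_moves --steps '[[[0,0,0,0,0,0.001,0.0],[0,0,0,0,0,0.002,0.0],[0,0,0,0,0,0.002,0.0],[0,0,0,0,0,0.002,0.01],[0,0,0,0,0,0.002,0.02],[0,0,0,0,0,0.002,0.04],[0,0,0,0,0,0.002,0.06],[0,0,0,0,0,0.002,0.085],[0,0,0,0,0,0.002,0.085],[0,0,0,0,0,-0.01,0.085],[0,0,0,0,0,-0.03,0.085],[0,0,0,0,0,-0.06,0.085],[0,0,0,0,0,-0.09,0.085],[0,0,-0.15,0,0,-0.1,0.085],[0,0,-0.3,0,0,-0.1,0.085],[0,0,-0.45,0,0,-0.1,0.085]]]'

```text
clock: 11.2
eef_pos: [0.4401, 0.0701, 0.1887]
tool_rot: [180.0, 0.0, 117.9]
contact_force: [-0.3, 0.7, -1.0]
finger_gap: 0.996
finger_force: 0.0
```

```bash
python3 - <<'E'
from h import *
s=cap('scene','s6.png'); t=cap('top','t6.png'); st=robot.state(); print(st['eef_pos'],st['tool_rot'],st['contact_force'])
o=[]
for c in(t,s):
    x,y=proj(c,np.array([.44,.07,.1])).astype(int); print(x,y); y0=y-35
    o.append(cv2.resize(c['image'][y0:y0+75,x-25:x+25,::-1],(400,600),interpolation=cv2.INTER_CUBIC)); print('off',x-25,y0)
cv2.imwrite('pics/g6.png',cv2.convertScaleAbs(np.hstack(o),alpha=1.2))
E
```

```text
[0.4398033  0.07003006 0.18834331] [ 1.79995506e+02 -1.12262161e-04  1.17663680e+02] [ 0.89395095 -0.8932518  -0.36099576]
213 218
off 188 183
222 172
off 197 137
```

View pics/g6.png

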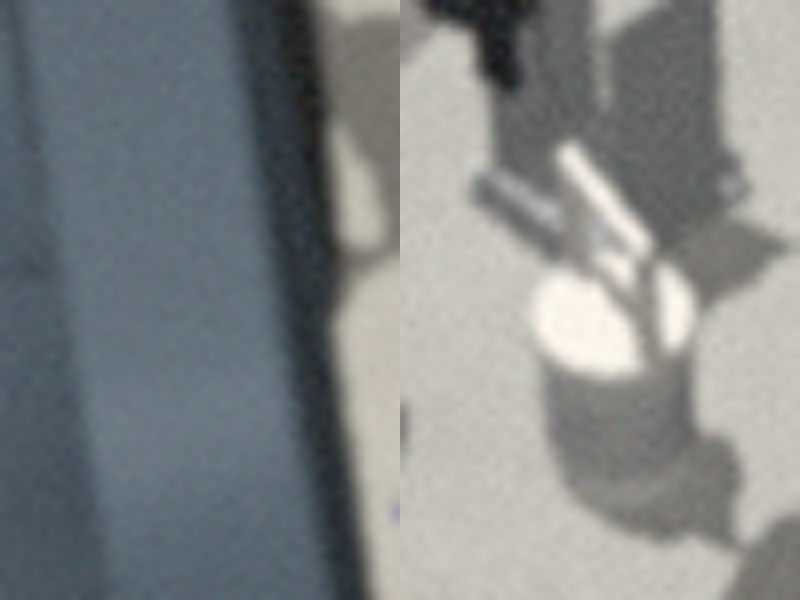

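The jar stands upright. The bar's top face runs from (568,148) to (650,240) in the scene crop.

```bash
python3 - <<'E'
from h import *
s=ld('s6'); S=lambda u,v,z: onz(s,197+(u-400)/8-.44,137+v/8-.44,z)
a,b=S(568,148,.138),S(650,243,.138); print(a.round(4),b.round(4),((a+b)/2).round(4),np.linalg.norm(a-b),np.degrees(np.arctan2(b[0]-a[0],a[1]-b[1])))
# lid ellipse by threshold
g=s['image'].astype(int).sum(2)//3; m=(g[137:200,205:240]>185).astype(np.uint8); 
ys,xs=np.nonzero(m[28:,:]); print('lid',xs.min()+205,xs.max()+205,ys.min()+165,ys.max()+165)
u,v=(xs.min()+xs.max())/2+205,(ys.min()+ys.max())/2+165
print(onz(s,(467-400)/1 and 197+(613-400)/8-.44,137+318/8-.44,.08).round(4))
rel([.44,.07,.13],181.6)
t=ld('top0'); 
E
```

```text
[0.4428 0.1049 0.138 ] [0.4462 0.0494 0.138 ] [0.4445 0.0771 0.138 ] 0.05564263233095701 3.5787654795132315
lid 214 232 165 182
[0.4414 0.0733 0.08  ]
clock 11.3 at [0.4398 0.07   0.1883] [180.    -0.   117.66] rot [ 0.     0.    -1.116] shift [-0.0001  0.0002  0.0583]
```

Call:
apply_moves --steps '[[[0,0,-0.15,0.003,0.002,0,0.085],[0,0,-0.3,0.003,0.002,0,0.085],[0,0,-0.45,0.003,0.002,0,0.085],[0,0,-0.6,0.003,0.002,0,0.085],[0,0,-0.75,0.003,0.002,0,0.085],[0,0,-0.9,0.003,0.002,0,0.085],[0,0,-1.05,0.003,0.002,0,0.085],[0,0,-1.12,0.003,0.002,0,0.085],[0,0,-1.12,0.003,0.002,0.01,0.085],[0,0,-1.12,0.003,0.002,0.03,0.085],[0,0,-1.12,0.003,0.002,0.05,0.085],[0,0,-1.12,0.003,0.002,0.07,0.085],[0,0,-1.12,0.003,0.002,0.09,0.085],[0,0,-1.12,0.003,0.002,0.11,0.085],[0,0,-1.12,0.003,0.002,0.125,0.085],[0,0,-1.12,0.003,0.002,0.127,0.085],[0,0,-1.12,0.003,0.002,0.127,0.085]]]'

```text
clock: 13.0
eef_pos: [0.4398, 0.0735, 0.061]
tool_rot: [-180.0, -0.1, -178.5]
contact_force: [-0.2, 0.6, 0.1]
finger_gap: 0.996
finger_force: 0.0
```

Call:
apply_moves --steps '[[[0,0,0,0,0,0,0.075],[0,0,0,0,0,0,0.07],[0,0,0,0,0,0,0.066],[0,0,0,0,0,0,0.062],[0,0,0,0,0,0,0.056],[0,0,0,0,0,0,0.05],[0,0,0,0,0,0,0.05]]]' --force 40

```text
clock: 13.7
eef_pos: [0.4406, 0.0738, 0.0618]
tool_rot: [180.0, 0.1, -178.3]
contact_force: [-0.9, 1.2, 5.5]
finger_gap: 0.694
finger_force: 42.3
```

```bash
python3 - <<'E'
from h import *
t=ld('top0')
q=lambda u,v,z: onz(t,135+u/4-.375,125+v/4-.375,z)
# hook line in the top view: bright ridge per row between cols
g=t['image'].astype(int).sum(2)/3
for r in range(147,181,3):
    w=g[r,255:275]-np.percentile(g[r,255:275],30); w=np.clip(w-0.4*w.max(),0,None); u=255+(w*np.arange(20)).sum()/w.sum(); print(r,round(u,2),onz(t,u,r,.158).round(4),round(w.max()))
s=robot.state(); print(s['eef_pos'],s['finger_gap'],s['finger_force'],s['contact_force'],s['tool_rot'])
E
```

```text
147 258.88 [ 0.6115 -0.0494  0.158 ] 16
150 264.29 [ 0.6037 -0.0627  0.158 ] 17
153 264.51 [ 0.5961 -0.0631  0.158 ] 31
156 264.57 [ 0.5884 -0.0631  0.158 ] 34
159 264.86 [ 0.5808 -0.0637  0.158 ] 35
162 264.83 [ 0.5732 -0.0635  0.158 ] 33
165 265.06 [ 0.5656 -0.0639  0.158 ] 34
168 265.12 [ 0.5581 -0.0639  0.158 ] 34
171 265.28 [ 0.5505 -0.0641  0.158 ] 30
174 265.47 [ 0.543  -0.0644  0.158 ] 23
177 265.95 [ 0.5355 -0.0655  0.158 ] 24
180 262.6 [ 0.5281 -0.0571  0.158 ] 2
[0.44061195 0.07383421 0.06180145] 0.6937888055263534 42.311466336250305 [-0.92974752  1.22882528  5.53563595] [ 1.79972339e+02  5.57540461e-02 -1.78331293e+02]
```

Gripped across the legs with a gap of 59 mm. The hook line is at y ≈ -0.0635 at x = 0.573, and the seat is near x ≈ 0.572. I'll lift 59 mm so the opening brackets the hook, move sideways, then stop in front of the hook.

Call:
apply_moves --steps '[[[0,0,0,0,0,-0.01,0.05],[0,0,0,0,0,-0.025,0.05],[0,0,0,0,0,-0.045,0.05],[0,0,0,0,0,-0.057,0.05],[0,0,0,0,-0.01,-0.059,0.05],[0,0,0,0,-0.03,-0.059,0.05],[0,0,0,0,-0.055,-0.059,0.05],[0,0,0,0,-0.08,-0.059,0.05],[0,0,0,0,-0.105,-0.059,0.05],[0,0,0,0,-0.125,-0.059,0.05],[0,0,0,0,-0.137,-0.059,0.05],[0,0,0,0,-0.141,-0.059,0.05],[0,0,0,0,-0.141,-0.059,0.05],[0,0,0,0,-0.141,-0.059,0.05]]]'

```text
clock: 15.1
eef_pos: [0.4442, -0.0668, 0.1202]
tool_rot: [180.0, -0.0, -178.3]
contact_force: [0.3, -0.4, -1.1]
finger_gap: 0.697
finger_force: 43.5
```

```bash
python3 - <<'E'
from h import *
s=robot.state(); print(s['eef_pos'],s['finger_gap'],s['finger_force'],s['contact_force'],s['tool_rot'])
rel([.570,-.0635,.121],181.5)
c=cap('scene','s7.png'); x,y=proj(c,np.array([.49,-.066,.15])).astype(int); print(x-50,y-38)
cv2.imwrite('pics/g7.png',cv2.convertScaleAbs(cv2.resize(c['image'][y-38:y+37,x-50:x+50,::-1],(800,600),interpolation=cv2.INTER_CUBIC),alpha=1.2))
for p in([.44,-.0655,.059],[.44,-.0655,.139],[.44,-.0655,.189],[.529,-.065,.178],[.529,-.065,.150]): print(((proj(c,np.array(p))-[x-50,y-38])*8).round())
E
```

```text
[ 0.44422861 -0.06682708  0.12021927] 0.6966546120391064 43.546051383018494 [ 0.25209258 -0.37465092 -1.14900819] [ 1.79987091e+02 -1.26095179e-02 -1.78305051e+02]
clock 15.1 at [ 0.4442 -0.0668  0.1202] [ 1.7999e+02 -1.0000e-02 -1.7831e+02] rot [ 0.    -0.     0.003] shift [-0.1258 -0.0004 -0.0008]
212 147
[275. 535.]
[273. 383.]
[271. 281.]
[507. 204.]
[504. 261.]
```

View pics/g7.png

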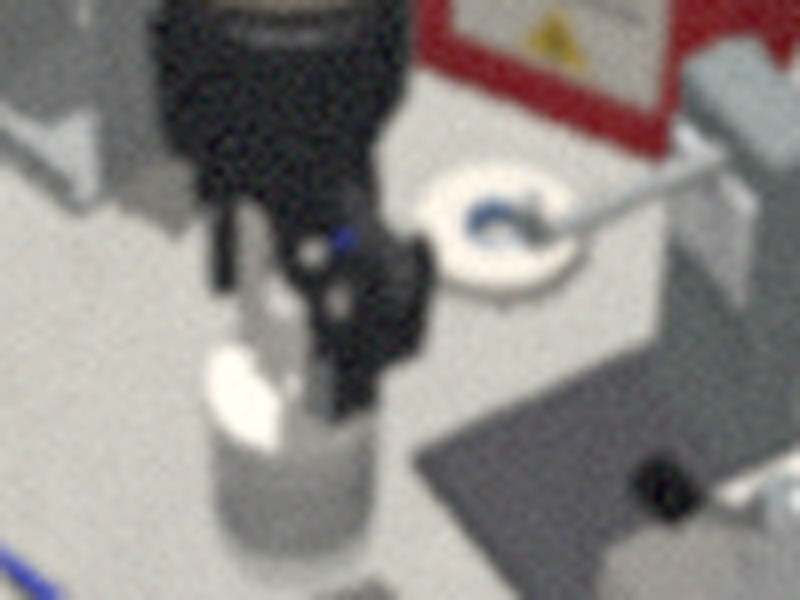

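The jar hangs upright in the gripper, with the lid edge about 205–380 px across and its bottom at 450. The hook tip is at (530,220), and the predicted positions agree with the picture. I'll advance over the hook and lower.

Call:
apply_moves --steps '[[[0,0,0,-0.015,0,0,0.05],[0,0,0,-0.035,0,0,0.05],[0,0,0,-0.055,0,0,0.05],[0,0,0,-0.075,0,0,0.05],[0,0,0,-0.095,0,0,0.05],[0,0,0,-0.11,0,0,0.05],[0,0,0,-0.119,0,0,0.05],[0,0,0,-0.123,0,0,0.05],[0,0,0,-0.123,0,0,0.05],[0,0,0,-0.123,0,0.006,0.05],[0,0,0,-0.123,0,0.012,0.05],[0,0,0,-0.123,0,0.018,0.05],[0,0,0,-0.123,0,0.022,0.05],[0,0,0,-0.123,0,0.025,0.05],[0,0,0,-0.123,0,0.025,0.05]]]'

```text
clock: 16.65
eef_pos: [0.567, -0.0638, 0.0948]
tool_rot: [180.0, -0.0, -178.3]
contact_force: [0.4, 0.2, -1.9]
finger_gap: 0.696
finger_force: 43.5
```

```bash
python3 - <<'E'
from h import *
s=robot.state(); print(s['eef_pos'],s['finger_gap'],s['finger_force'],s['contact_force'],s['moment'],s['tool_rot'])
E
```

```text
[ 0.5669777  -0.06376902  0.09484905] 0.6960624619877182 43.48340570926666 [ 0.35611795  0.22731163 -1.93200164] [0.01959998 0.03023276 0.01172545] [ 1.79994555e+02 -3.45355712e-02 -1.78331437e+02]
```

Lower the last few millimetres and watch the force.

Call:
apply_moves --steps '[[[0,0,0,0,0,0.001,0.05],[0,0,0,0,0,0.002,0.05],[0,0,0,0,0,0.003,0.05],[0,0,0,0,0,0.003,0.05]]]'

```text
clock: 17.05
eef_pos: [0.5672, -0.0638, 0.0922]
tool_rot: [-180.0, -0.0, -178.3]
contact_force: [0.1, 0.1, -1.5]
finger_gap: 0.694
finger_force: 43.5
```

```bash
python3 - <<'E'
from h import *
s=robot.state(); print(s['eef_pos'],s['contact_force'],s['moment'])
E
```

```text
[ 0.56723729 -0.06375723  0.09223676] [ 0.14665096  0.05876688 -1.49063911] [-0.06030812  0.02239928  0.07792459]
```

Call:
apply_moves --steps '[[[0,0,0,0,0,0.001,0.05],[0,0,0,0,0,0.001,0.05],[0,0,0,0,0,0.002,0.05],[0,0,0,0,0,0.002,0.05]]]'

```text
clock: 17.45
eef_pos: [0.5676, -0.0638, 0.0912]
tool_rot: [-180.0, 0.1, -178.3]
contact_force: [-3.8, 1.4, 11.3]
finger_gap: 0.695
finger_force: 44.7
```

```bash
python3 - <<'E'
from h import *
s=robot.state(); print(s['eef_pos'],s['contact_force'],s['moment'])
E
```

```text
[ 0.56757012 -0.06379124  0.09117439] [-3.81069614  1.44189948 11.30246312] [0.04066063 0.69708262 0.0149635 ]
```

Contact at the expected height. Open, wait, then rise straight up.

Call:
apply_moves --steps '[[[0,0,0,0,0,-0.001,0.05],[0,0,0,0,0,-0.001,0.06],[0,0,0,0,0,-0.001,0.063],[0,0,0,0,0,-0.001,0.067],[0,0,0,0,0,-0.001,0.072],[0,0,0,0,0,-0.001,0.078],[0,0,0,0,0,-0.001,0.085],[0,0,0,0,0,-0.001,0.085],[0,0,0,0,0,-0.001,0.085],[0,0,0,0,0,-0.001,0.085],[0,0,0,0,0,-0.01,0.085],[0,0,0,0,0,-0.025,0.085],[0,0,0,0,0,-0.045,0.085],[0,0,0,0,0,-0.07,0.085],[0,0,0,0,0,-0.1,0.085],[0,0,0,0,0,-0.12,0.085],[0,0,0,0,0,-0.12,0.085],[0,0,0,0,0,-0.12,0.085]]]'

```text
clock: 19.25
eef_pos: [0.5675, -0.0638, 0.2107]
tool_rot: [-180.0, 0.0, -178.3]
contact_force: [0.8, 0.2, -0.2]
finger_gap: 0.998
finger_force: 0.0
```

```bash
python3 - <<'E'
from h import *
s=robot.state(); print(s['eef_pos'],s['contact_force'],s['finger_gap'],s['joints'].round(1))
c=cap('scene','s8.png'); x,y=276,171
print(x-37,y-35)
a=cv2.resize(c['image'][y-35:y+40,x-37:x+63,::-1],(800,600),interpolation=cv2.INTER_CUBIC)
cv2.imwrite('pics/g8.png',cv2.convertScaleAbs(a,alpha=1.2))
for n,p in (('bail end+y',[.570,-.0337,.168]),('end-y',[.570,-.0937,.168]),('lid',[.57,-.0637,.11]),('hooktip',[.529,-.065,.178])): print(n,((proj(c,np.array(p))-[x-37,y-35])*8).round())
E
```

```text
[ 0.56747159 -0.0637982   0.21071024] [ 0.83444641  0.22671448 -0.21133173] 0.9981317481755612 [-6.4 20.7 11.  80.2 -0.  -8.1]
239 136
bail end+y [345. 210.]
end-y [441. 323.]
lid [383. 382.]
hooktip [291. 292.]
```

View pics/g8.png

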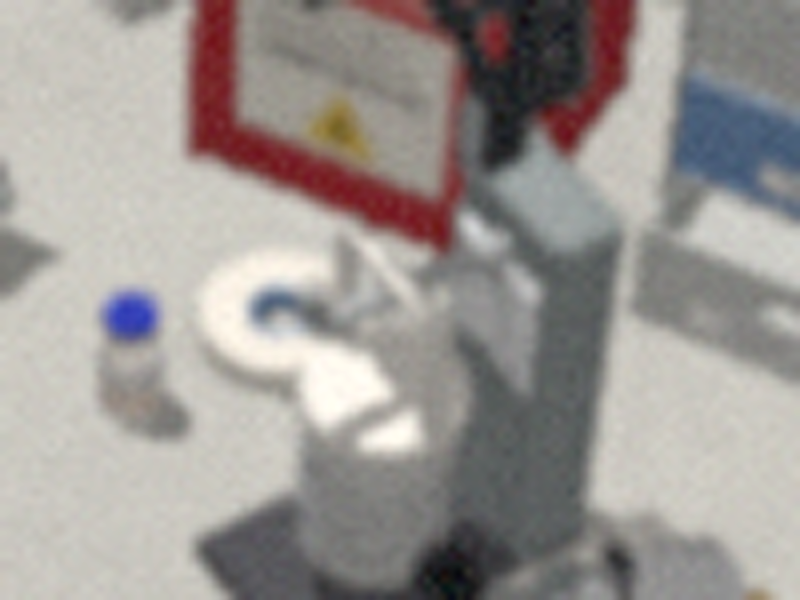

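The jar hangs on the hook, released and upright: bar from (345,240) to (420,300), lid near (370,400), with the jar clear of the column. Next is the lever, with the knob at about (0.521, -0.176, 0.153). I'll turn the tool and go above it.

Call:
apply_moves --steps '[[[0,0,0.14,0.005,-0.01,-0.02,0.06],[0,0,0.28,0.01,-0.03,-0.02,0.04],[0,0,0.42,0.02,-0.05,-0.02,0.04],[0,0,0.56,0.03,-0.07,-0.02,0.04],[0,0,0.7,0.04,-0.09,-0.02,0.04],[0,0,0.84,0.05,-0.105,-0.02,0.04],[0,0,0.98,0.05,-0.105,-0.01,0.04],[0,0,1.12,0.05,-0.105,0,0.04],[0,0,1.26,0.05,-0.105,0.01,0.04],[0,0,1.4,0.05,-0.105,0.02,0.04],[0,0,1.54,0.05,-0.105,0.03,0.04],[0,0,1.573,0.05,-0.105,0.04,0.04],[0,0,1.573,0.05,-0.105,0.05,0.04],[0,0,1.573,0.05,-0.105,0.05,0.04]]]'

```text
clock: 20.7
eef_pos: [0.5193, -0.1698, 0.1585]
tool_rot: [-179.8, -0.1, 91.6]
contact_force: [0.2, 1.2, -0.5]
finger_gap: 0.467
finger_force: 0.0
```

```bash
python3 - <<'E'
from h import *
rel([.521,-.170,.112],91.5)
c=cap('scene','s9.png'); t=cap('top','t9.png')
# knob dark blob in scene and tip
x,y=(proj(c,np.array([.521,-.176,.1528]))).astype(int)
g=c['image'].astype(int).sum(2)//3; print(x,y); print(g[y-14:y+8,x-12:x+14]); print('scene tipproj',proj(c,np.array([.521,-.17,robot.state()['eef_pos'][2]+.028])))
E
```

```text
clock 20.7 at [ 0.5193 -0.1698  0.1585] [-1.7984e+02 -6.0000e-02  9.1630e+01] rot [-0.003 -0.001  0.002] shift [-0.0003  0.0019  0.0465]
295 208
[[ 35  34  30  27  40  59  84  76  92 101 113 102  96  82  81  84  83  83
   71  48  46  66  85  90  82  80]
 [ 40  33  34  34  48  74  87  90  94 102 107  98  89  86  85  83  79  82
   75  67  55  61  79  84  85  79]
 [ 40  31  14  44  49  77  94  86  94 100 106  98  88  86  79  83  82  78
   80  79  70  72  80  83  80  73]
 [ 50  35  35  30  56  82  91  87  90  96 103  99  87  79  80  81  82  85
   81  83  75  85  82  83  78  83]
 [ 60  40  28  26  61  89  92  86  88 100  99  96  83  77  80  79  81  81
   83  75  80  76  82  78  83  78]
 [ 80  52  36  36  58  83  89  81  91  98 104  97  82  76  79  80  83  79
   84  82  79  79  80  82  82  87]
 [ 86  74  51  44  61  80  91  86  96 101 101  95  81  72  77  78  84  79
   81  87  81  82  82  80  82  83]
 [105  94  76  66  70  84  93  87  97 100 102  87  76  72  75  80  76  79
   81  83  82  78  82  79  85  81]
 [104 107  93  91  86  96  96  94  97  97  90  84  68  71  70  77  79  81
   81  81
[... 785 characters left out ...]
37]
 [ 52  56  59  56  52  51  50  47  46  35  32  32  19  23  29  57  73  86
   97 115 124 129 122 119 131 138]
 [ 44  51  49  49  45  45  49  47  58  62  75  62  48  52  80 114 127 126
  118 103 101 100 100 106 119 134]
 [ 50  48  53  47  46  45  56  70  91 119 133 126 110 117 145 178 184 176
  164 147 124 114 104  92 110 130]
 [ 53  50  51  53  54  63  92 121 149 178 188 183 173 180 195 211 213 206
  202 193 172 162 131 109 107 118]
 [ 65  56  46  55  76 118 145 179 198 208 212 211 206 209 214 217 216 215
  215 211 204 187 158 129 122 118]
 [ 79  70  59  68 112 157 190 210 210 215 214 216 213 216 214 215 217 216
  216 215 205 174 148 132 126 124]]
scene tipproj [294.78443805 197.51685114]
```

Call:
apply_moves --steps '[[[0,0,0,0,0.002,0.015,0.04],[0,0,0,0,0.002,0.03,0.04],[0,0,0,0,0.002,0.04,0.04],[0,0,0,0,0.002,0.046,0.04],[0,0,0,0,0.002,0.046,0.04],[0,0,0,0,0.002,0.046,0.03],[0,0,0,0,0.002,0.046,0.022],[0,0,0,0,0.002,0.046,0.016],[0,0,0,0,0.002,0.046,0.01],[0,0,0,0,0.002,0.046,0.01],[0,0,0,0,0.002,0.046,0.01]]]' --force 25

```text
clock: 21.9
eef_pos: [0.5218, -0.1703, 0.115]
tool_rot: [-180.0, 0.0, 91.5]
contact_force: [-7.1, 0.1, 8.4]
finger_gap: 0.2
finger_force: 22.7
```

```bash
python3 - <<'E'
from h import *
s=robot.state(); print(s['eef_pos'],s['finger_gap'],s['finger_force'],s['contact_force'],s['moment'])
# arc plan relative to the start
pv=np.array([.579,.085]);a0=np.arctan2(.521-.579,.1528-.085)
for a in np.linspace(a0,-.055,13): print(round(a,3),np.round([ .09*(np.sin(a)-np.sin(a0)), .09*(np.cos(a)-np.cos(a0))],4))
E
```

```text
[ 0.52181968 -0.17026447  0.11503489] 0.19959496942544935 22.65049248933792 [-7.10396484  0.10169799  8.39468581] [-0.02311411  1.54536716 -0.04350237]
-0.708 [0. 0.]
-0.653 [0.0038 0.0031]
-0.599 [0.0078 0.0059]
-0.544 [0.0119 0.0086]
-0.49 [0.0161 0.011 ]
-0.436 [0.0205 0.0132]
-0.381 [0.025  0.0151]
-0.327 [0.0296 0.0168]
-0.273 [0.0343 0.0183]
-0.218 [0.039  0.0195]
-0.164 [0.0438 0.0204]
-0.109 [0.0487 0.0211]
-0.055 [0.0536 0.0215]
```

The knob is held with a 17 mm gap. I'll follow the arc and stop slightly short of the set point.

Call:
apply_moves --steps '[[[0,0,0,0,0.004,-0.005,0.01],[0,0,0,0,0.008,-0.008,0.01],[0,0,0,0,0.012,-0.0106,0.01],[0,0,0,0,0.016,-0.013,0.01],[0,0,0,0,0.0205,-0.0152,0.01],[0,0,0,0,0.025,-0.0171,0.01],[0,0,0,0,0.0296,-0.0188,0.01],[0,0,0,0,0.0343,-0.0203,0.01],[0,0,0,0,0.039,-0.0215,0.01],[0,0,0,0,0.0438,-0.0224,0.01],[0,0,0,0,0.0487,-0.0231,0.01],[0,0,0,0,0.052,-0.0234,0.01],[0,0,0,0,0.052,-0.0234,0.01]]]'

```text
clock: 23.2
eef_pos: [0.575, -0.1687, 0.1379]
tool_rot: [180.0, 0.0, 91.6]
contact_force: [-0.3, -0.4, 3.1]
finger_gap: 0.198
finger_force: 25.5
```

```bash
python3 - <<'E'
from h import *
s=robot.state(); print(s['eef_pos'],s['finger_gap'],s['finger_force'],s['contact_force'],s['moment'])
E
```

```text
[ 0.57501492 -0.16874869  0.13794545] 0.19809323617605482 25.484851598739624 [-0.25525827 -0.41577867  3.13769498] [-0.0888489   0.25843105  0.00819522]
```

Call:
apply_moves --steps '[[[0,0,0,0,0,0,0.02],[0,0,0,0,0,0,0.03],[0,0,0,0,0,0,0.04],[0,0,0,0,0,0,0.04],[0,0,0,0,0,0,0.04],[0,0,0,0,0,-0.01,0.04],[0,0,0,0,0,-0.03,0.04],[0,0,0,0,0,-0.06,0.04],[0,0,0,0,0,-0.1,0.04],[0,0,0,-0.04,-0.03,-0.14,0.04],[0,0,0,-0.08,-0.06,-0.16,0.04],[0,0,0,-0.12,-0.09,-0.16,0.04],[0,0,0,-0.16,-0.13,-0.16,0.04],[0,0,0,-0.2,-0.17,-0.16,0.04],[0,0,0,-0.24,-0.2,-0.16,0.04],[0,0,0,-0.24,-0.2,-0.16,0.04],[0,0,0,-0.24,-0.2,-0.16,0.04]]]'

```text
clock: 24.9
eef_pos: [0.3784, -0.4166, 0.2984]
tool_rot: [-180.0, 0.0, 91.3]
contact_force: [-0.0, 0.3, -0.0]
finger_gap: 0.466
finger_force: 0.0
```

```bash
python3 - <<'E'
from h import *
st=robot.state(); print(st['clock'],st['eef_pos'],st['contact_force'])
c=cap('scene','s10.png'); t=cap('top','t10.png')
a=cv2.resize(t['image'][138:198,285:325,::-1],(400,600),interpolation=cv2.INTER_CUBIC)
b=cv2.resize(c['image'][182:242,295:335,::-1],(400,600),interpolation=cv2.INTER_CUBIC)
cv2.imwrite('pics/g10.png',cv2.convertScaleAbs(np.hstack([a,b]),alpha=1.4))
for n,p in(('knob',[.574,-.1755,.175]),('tab',[.5757,-.188,.147])): print(n,((proj(t,np.array(p))-[285,138])*10).round(),((proj(c,np.array(p))-[295,182])*10+[400,0]).round())
E
```

```text
24.9 [ 0.37839576 -0.41659741  0.29835845] [-0.02072967  0.28372368 -0.02206514]
knob [260. 217.] [581. 124.]
tab [290. 234.] [604. 225.]
```

View pics/g10.png

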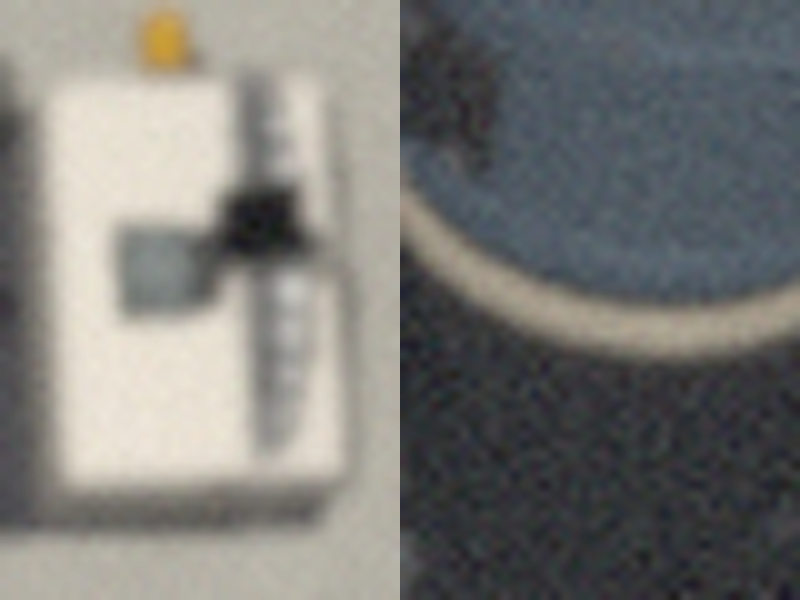

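The top view shows the knob at (260,220), where the target pose predicted (260,217), in line with the tab at about (287,240). The arm hides the scene view. A numeric check of both from the top view, then I'll hand in if they agree.

```bash
python3 - <<'E'
from h import *
a=ld('top0');b=ld('t10')
ga=a['image'].astype(float).sum(2)/3; gb=b['image'].astype(float).sum(2)/3
m=(gb[150:172,300:322]<45); ys,xs=np.nonzero(m); u,v=xs.mean()+300,ys.mean()+150
k=onz(b,u,v,.175); 
res=[]
for col in(315,316,317):
    p=ga[155:170,col]; w=np.clip(np.median(p)-15-p,0,None); v2=155+(w*np.arange(15)).sum()/w.sum(); x=onz(a,col,v2,.147); res.append(x[0]); print(col,p.round(),x.round(4))
an=lambda x,r: np.arcsin((x-.579)/r)
print('knob',u,v,k.round(4),'lever',an(k[0],.09),'tab',an(np.median(res),.0625))
c=lambda im:im[180:200,150:175]
d=robot.state()['qvel']; print(d.round(2))
E
```

```text
315 [129. 127. 135. 134. 130. 112.  93.  78.  89. 102. 117. 132. 132. 125.
 118.] [ 0.5736 -0.1904  0.147 ]
316 [138. 138. 138. 137. 138. 128. 107.  95.  95. 102. 113. 128. 130. 126.
 125.] [ 0.5725 -0.1929  0.147 ]
317 [124. 128. 128. 131. 131. 128. 115. 109. 100. 106. 116. 127. 131. 134.
 135.] [ 0.5713 -0.1954  0.147 ]
knob 310.5 160.15 [ 0.5728 -0.1742  0.175 ] lever -0.06840196008357523 tab -0.10364339145893443
[ 1.97 -0.12 -0.4  -0.27  0.09  0.26]
```

```bash
python3 -c "
from h import *
print(robot.job_done())"
```

```text
the job is handed in; nothing more can be done
None
```

The job is handed in (no verdict came back): the jar hangs released on the hook, and by the top camera the lever is within about 0.04 rad of the tab (limit 0.09).

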